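# Lock the trim-clip case onto the bench stack

## Task

Stack the loose clip case on top of the case that is screwed to the bench, the same way round, so that the tongue at its end is under the hooked rail of the lid below and its base recesses sit fully down over the two lid lugs, then let go of it. It only goes on tilted, tongue end first; feel for the rail and do not force it, and do not disturb the other things on the bench.

Things in the scene. Friction and masses are not known exactly. Their poses are not given: they have to be found in the camera images.
- case_center (a point): Centre of the loose black clip case with grey lid, 25 mm above its flat underside. x runs along the case to its tongue end, y across, z up. Body x = -65 to +61 mm, 62 mm wide (grip these upright sides), lid face 25 mm above this point, lid x = -65 to +80. On the lid, 52 mm wide at most: lugs 7 mm high, rail 11 mm high, as on the bottom case. 0.3 to 0.6 kg.
- case: The same loose case; origin on its underside, 25 mm below point case_center, same axes. Fitting it takes only a few newtons; more than 40 N between it and the bottom case would break a lug.
- case_tongue (a point): Middle of the lower edge of the loose case's tongue tip, at x = +75 mm, level with the underside. The tongue is 4 mm thick, 48 mm wide, flush with the underside, and stands 14 mm out from the body. Axes as the case.
- case_recesses (a point): Point in the loose case's underside midway between its two recesses (x = -42 mm). Each recess is 9 mm deep, 18 mm along x by 14 mm along y, centred 16 mm to either side in y. They fit over the lid lugs below with 2 mm play each way.
- base_case: The bottom case, screwed to the bench by small steel tabs at its sides; origin at its underside on the bench, axes and outline as the loose case (x to its rail end). Lid face, where the loose case rests, 50 mm above origin. Its lid (lugs and rail together) is clamped up to 16 mm forward or back along x from the case: unmeasured; it does not move when pushed.
- rail_nominal (a point): Fixed on the bottom case: where the foot of the rail wall's inner face would be (x = +76 mm, on the lid face) if the lid were centred; really up to 16 mm off along x. From the wall, 52 mm wide, a lip reaches 8 mm back towards the lugs, its underside 8 mm and top 11 mm above the lid face. With the tongue touching the wall the recesses fit the lugs.
- lugs_nominal (a point): Fixed on the bottom case: where the point midway between the two lid lugs would be (x = -42 mm, on the lid face) if the lid were centred; off along x by the same unknown amount as the rail. Lugs 14 mm (x) by 10 mm (y), 7 mm high, centred 16 mm to either side in y.
- polish: Bystander: black polish bottle, 64 mm across, 150 mm tall; origin at the centre of its foot.
- pad: Bystander: round black polishing pad, 124 mm across, 34 mm high; origin at the centre of its underside.
- sander: Bystander: wooden sanding block, 110 by 60 by 42 mm; origin at the centre of its underside.
Not all that is in view belongs to the job. Leave any green or pink look-alike of the case alone.

How it is judged:
At the end, for the whole second after the job is handed in: The loose case rests released and still on the bottom case, locked on: its centre 73 to 76.8 mm above the bench (fully down, 75 mm nominal), within 20 mm along and 5 mm across of the bottom case's datum, tilted less than 0.025 rad and turned less than 0.08 rad from it (z of case_center in the frame of base_case between 0.073 and 0.0768 m and x of case_center in the frame of base_case between -0.02 and 0.02 m and y of case_center in the frame of base_case between -0.005 and 0.005 m and angle between case_center's own z axis and vertical below 0.025 rad and angle between the x axis of case_center and the x axis of base_case, either way round below 0.08 rad and linear speed of case below 0.01 m/s); the robot touches nothing.
It fails at once if the loose case is forced against the bottom case with more than 40 N (contact force between case and base_case above 40 N).
It fails at once if a bystander is pushed more than 20 mm or tipped (distance of any of polish, pad, sander from where it was at the start of the episode above 0.02 m or angle between any of polish, pad, sander's own z axis and vertical above 0.3 rad).
It also fails if it takes over 48 s, if anything falls off the work surface, if the arm or the gripper's body presses on something with over 40 N, if the wrist force passes 120 N, or if a joint passes its speed limit or range.

## Robot

A 6-joint arm with a two-finger parallel gripper is mounted at the origin on the work surface. World frame = base frame: x ahead of the robot, y to its left, z up, the work surface at z = 0. Lengths are in m, angles in rad, forces in N, time in s.
With the tool pointing down it reaches from about 0.375 to 0.925 m from the base axis. Payload 5.7 kg.
Tool frame: the origin (TCP) lies midway between the tips of the shut fingers; the grasp point (between the pads) lies 19 mm behind it; x points along the fingers, z is the direction in which the jaws open and shut, and the axes are right-handed (so a half turn about x gives the same grasp; the last joint's range is limited). The gripper opens to 88 mm and grips with 3 to 60 N. Pads are 20 mm wide; open, the fingers measure 115 mm over their backs; the gripper's body (75 mm by 178 mm) begins 61 mm behind the grasp point.
Start: joints at [-1.3, 0.359, 1.51, -0, 1.272, -0.115], TCP at [0.226, -0.556, 0.187] pointing down, gripper open.
Joint ranges: [-2.97, 2.97], [-1.01, 2.36], [0.21, 2.38], [-0.96, 4.11], [0.2, 2.71], [-2.98, 2.98]. Speed limits (rad/s): [2.39, 2.39, 3.14, 3.14, 3.14, 3.14].

## Interface

Orientations are given as [roll, pitch, yaw] about the fixed x, y, z axes, in that order (R = Rz(yaw) Ry(pitch) Rx(roll)).
In Python, from plant import r gives the robot as it stands.
- The arm moves only by the tool apply_moves, never from a script. Its argument "increments" is a list of rows, each a list of 3 entries, a list of its own where there are three numbers: the shift along the tool's x, y, z in cm, then the turn about the tool's x in degrees, then the opening, from 0 (shut) to 1 (fully open). A call has 1 to 5 rows; each row is the pose to reach, as a shift and turn from the pose commanded when the call began, along the tool's axes at that moment; what a row does not reach only later rows make up. A row lasts 1/12 s, in which the tool goes at most 41.7 mm and 7.16 degrees, less where a joint would pass 70% of its speed; a pose out of reach is approached as far as the arm can. A call with a gripper value outside its range is refused whole. The fingers move at their own pace and stop on an object; "force" is the grip in N (left out, the last holds). Time passes only in rows, so rows that repeat a pose let the fingers close. It gives the time, the measured TCP pose, the force and the opening at its end, in the units of the state.
- r.read_state(): the state, without advancing time (a new reading comes with each control period).
- r.read_camera(name): name is "side" or "top" or "wrist"; returns (picture, depth): 384x512x3 uint8, red, green, blue; 384x512 float32, m along the optical axis (not along the pixel's ray), 0 where there is no reading.
- r.calibration(name): a dict with "vertical_fov" (degrees; the focal length in pixels is half the picture's height over the tangent of half this angle, whatever the lens; pixels are square), "cx", "cy" (the principal point, pixels), "rvec" (rotation vector, rad) and "tvec" (3), from world to camera coordinates, as OpenCV has them. Camera axes: x right, y down, z forward; pixel columns grow to the right and rows downward; lengths in m; the calibration is good to about 2 mm. A picture is of the moment at which its call begins: read the wrist's pose just before it. calibration takes no time and is no camera call; for the wrist camera it gives the pose at the moment of the call.
- r.finish_job(): hands the job in, once; it reports no verdict.
The state is a dict: "time_s": time; "qpos": joint angles; "dq": joint speeds; "effort": joint torques, N m; "tcp_pos": TCP position; "ee_rot": TCP orientation; "contact_force": force on the tool from outside, world axes, zero at the start; "ft_torque": the same for the moment, N m; "grip_width": finger opening in m.
Only numpy, scipy, OpenCV 4.12 (cv2) and the standard library are available. Lean on these libraries where they do the work, as an engineer would, in place of code of your own. Each camera call takes 0.05 s, during which the arm holds its last target.

## Working session

There is one attempt and no reset: what is moved stays moved. The work goes in short steps, Python scripts to look and compute and a tool call to move; the robot and the scene stay as the last step left them, time stands still between calls to the robot, and variables do not carry over. Pictures are saved under pics/ and viewed, and the job is handed in when it is done.

Besides the shell and the picture viewer there is one more tool, called after "Call:" by a JSON object that holds its "fn" and its "kwargs". apply_moves: Moves the arm, as the interface text tells. Its arguments: {"type":"object","properties":{"increments":{"type":"array","items":{"type":"array"}},"force":{"type":"number"}},"required":["increments"]}

```bash
ls; mkdir -p pics; cat > h.py <<'E'
import numpy as np, cv2, json
from plant import r
def K(c):
    f=192/np.tan(np.radians(c['vertical_fov'])/2); return np.array([[f,0,c['cx']],[0,f,c['cy']],[0,0,1.]])
def snap(name,fn):
    c=r.calibration(name); p,d=r.read_camera(name)
    cv2.imwrite(f'pics/{fn}.png',cv2.cvtColor(p,cv2.COLOR_RGB2BGR)); np.savez(f'pics/{fn}.npz',d=d,rvec=np.array(c['rvec']),tvec=np.array(c['tvec']),K=K(c)); return c
def load(fn):
    z=np.load(f'pics/{fn}.npz'); return z['d'],cv2.Rodrigues(z['rvec'].reshape(3,1))[0],z['tvec'].reshape(3),z['K']
def w(fn,u,v):  # world by depth
    d,R,t,k=load(fn); dd=d[int(round(v)),int(round(u))]
    return R.T@(dd*np.linalg.inv(k)@np.array([u,v,1.])-t)
def wz(fn,u,v,z): # world on plane z
    d,R,t,k=load(fn); C=-R.T@t; a=R.T@np.linalg.inv(k)@np.array([u,v,1.]); return C+a*(z-C[2])/a[2]
def proj(fn,P):
    d,R,t,k=load(fn); q=k@(R@np.asarray(P,float)+t); return q[:2]/q[2]
def tri(a,pa,b,pb):
    A=[];B=[]
    for fn,p in((a,pa),(b,pb)):
        d,R,t,k=load(fn);C=-R.T@t;x=R.T@np.linalg.inv(k)@np.array([*p,1.]);x/=np.linalg.norm(x);M=np.eye(3)-np.outer(x,x);A.append(M);B.append(M@C)
    return np.linalg.solve(sum(A),sum(B))
def crop(fn,x0,y0,x1,y1,s,out):
    im=cv2.imread(f'pics/{fn}.png')[y0:y1,x0:x1]; cv2.imwrite(f'pics/{out}.png',cv2.resize(im,None,fx=s,fy=s,interpolation=cv2.INTER_CUBIC))
E
python3 - <<'E'
from h import *
for n in('side','top','wrist'):
    c=snap(n,n+'0'); print(n,c)
print(r.read_state())
a=np.hstack([cv2.imread(f'pics/{n}0.png') for n in('side','top')])
E
```

```text
pics
side {'vertical_fov': 45.634047793145726, 'cx': 253.1205727270377, 'cy': 200.12475928857603, 'rvec': array([ 0.46667564, -2.63110354,  1.34954705]), 'tvec': array([0.52675044, 0.18558026, 1.0097983 ])}
top {'vertical_fov': 51.03890524641312, 'cx': 252.4872123499824, 'cy': 185.2709036647351, 'rvec': array([ 2.08650588, -2.13890853,  0.22180917]), 'tvec': array([0.01922684, 0.59098721, 0.91708834])}
wrist {'vertical_fov': 62.26038335288213, 'cx': 253.2436539431627, 'cy': 193.67437878698354, 'rvec': array([-2.43183639,  1.63562178,  0.20537177]), 'tvec': array([-0.59958882, -0.02841643,  0.38946288])}
{'time_s': 0.15, 'qpos': array([-1.30010530e+00,  3.59331701e-01,  1.51115908e+00,  2.07868144e-05,
        1.27250460e+00, -1.15092502e-01]), 'dq': array([-0.00109983, -0.00137864, -0.00484351, -0.00018086, -0.00124248,
       -0.00049142]), 'effort': array([ 1.20467812e-03, -5.15755856e+01, -2.71006697e+01,  6.75549335e-02,
        3.04940937e-02, -8.41263477e-05]), 'tcp_pos': array([ 0.22562233, -0.55534691,  0.18601683]), 'ee_rot': array([3.01234274, 1.56939346, 1.82732382]), 'contact_force': array([ 0.47255075, -1.1586387 ,  0.61905563]), 'ft_torque': array([-0.01917404, -0.02831121,  0.02283005]), 'grip_width': 0.08775395057401643}
```

View pics/side0.png

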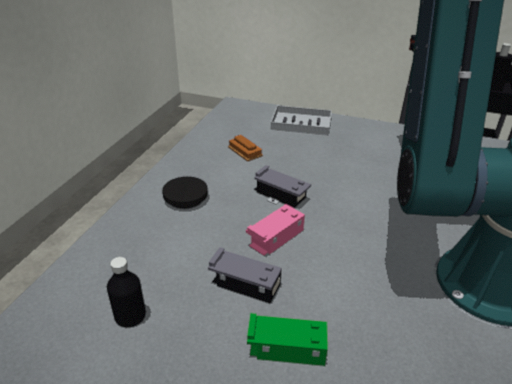

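View pics/top0.png

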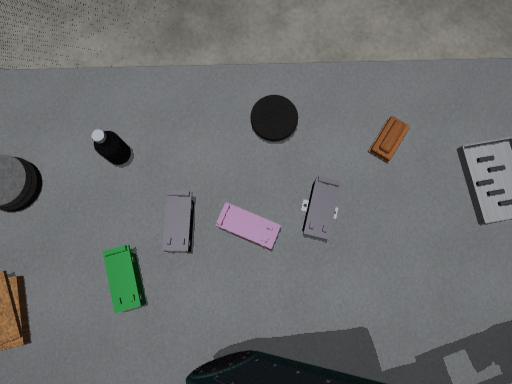

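View pics/wrist0.png

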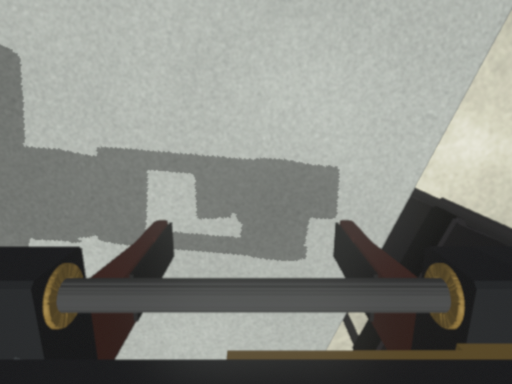

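The candidates in the top view are four cases. Green is at (123,278) and pink at (248,226); both are look-alikes. Of the two grey/black ones, (178,222) shows no tabs and (320,208) has steel tabs at (305,205) and (336,213). So the first is the loose case and the second is the bottom case. I'll confirm this in enlarged crops.

```bash
python3 - <<'E'
from h import *
crop('top0',150,170,350,260,4,'c1')
a=cv2.imread('pics/side0.png')
b=np.hstack([cv2.resize(a[240:305,200:290],None,fx=4.4,fy=4.4,interpolation=2),cv2.resize(a[155:220,240:330],None,fx=4.4,fy=4.4,interpolation=2)])
cv2.imwrite('pics/c2.png',b)
for p in [(178,222),(320,208),(274,117),(112,148),(390,138),(248,226)]: print(p,w('top0',*p).round(3))
for p in [(245,268),(283,182)]: print(p,w('side0',*p).round(3))
E
```

```text
(178, 222) [0.508 0.187 0.05 ]
(320, 208) [ 0.533 -0.158  0.05 ]
(274, 117) [ 0.776 -0.056  0.036]
(112, 148) [0.681 0.336 0.104]
(390, 138) [ 0.708 -0.347  0.046]
(248, 226) [0.494 0.018 0.051]
(245, 268) [0.51  0.191 0.05 ]
(283, 182) [ 0.53  -0.155  0.05 ]
```

View pics/c1.png

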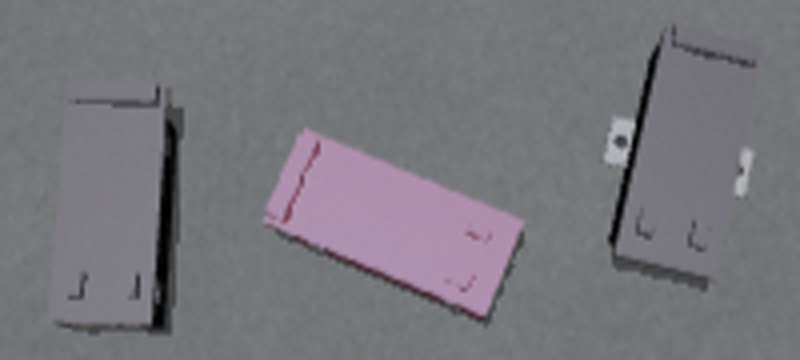

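View pics/c2.png

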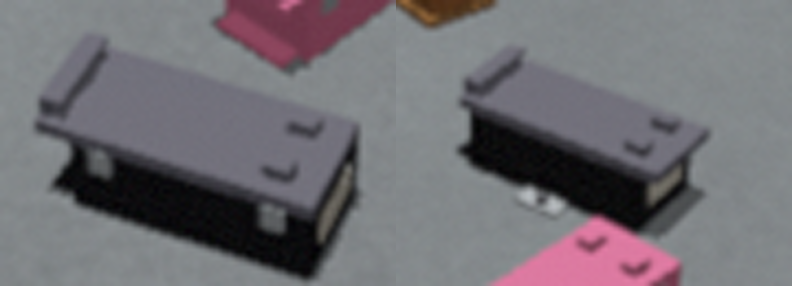

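The left case in crop c1 has no tabs and shows latches, so it is the loose one, with its rail toward world +x. The right case has steel tabs at its sides, so it is the bottom one. Next I'll work out the move that puts the wrist camera over the loose case.

```bash
cat >> h.py <<'E'
from scipy.spatial.transform import Rotation as Ro
def tool(s=None):
    s=s or r.read_state(); return np.array(s['tcp_pos']),Ro.from_euler('xyz',s['ee_rot']).as_matrix()
E
python3 - <<'E'
from h import *
p,R=tool(); print(p,R.round(3))
d,Rc,t,k=load('wrist0'); C=-Rc.T@t
print('cam in tool',(R.T@(C-p)).round(4)); print('cam axes in tool',(R.T@Rc.T).round(3))
# rough corners from c1 (lid top z=.05)
o=lambda u,v:(150+u/4,170+v/4)
for nm,pts in dict(loose=[(52,322),(155,328),(70,88),(158,85)],base=[(618,255),(708,280),(668,28),(757,65)]).items():
    for q in pts: print(nm,q,wz('top0',*o(*q),.05).round(4))
E
```

```text
[ 0.22562233 -0.55534691  0.18601683] [[-0.     0.927  0.376]
 [ 0.001  0.376 -0.927]
 [-1.     0.    -0.001]]
cam in tool [-0.1974  0.068   0.0006]
cam axes in tool [[ 0.001 -0.245  0.97 ]
 [ 0.001 -0.97  -0.245]
 [ 1.     0.001 -0.   ]]
loose (52, 322) [0.4403 0.2215 0.05  ]
loose (155, 328) [0.4353 0.1602 0.05  ]
loose (70, 88) [0.582  0.2135 0.05  ]
loose (158, 85) [0.5826 0.1595 0.05  ]
base (618, 255) [ 0.4717 -0.1174  0.05  ]
base (708, 280) [ 0.4554 -0.1705  0.05  ]
base (668, 28) [ 0.6106 -0.1555  0.05  ]
base (757, 65) [ 0.5859 -0.2089  0.05  ]
```

Call:
{"fn": "apply_moves", "kwargs": {"increments": [[[-0.5,3,-3],7,1],[[-1,6,-6],14,1],[[-1.5,9,-9],21,1],[[-2,12,-12],28,1],[[-2.3,15,-15],35,1]]}}

```text
time_s: 0.57
tcp_pos: [0.3059, -0.3649, 0.2093]
ee_rot: [3.093, 1.57, 1.295]
contact_force: [0.2, -0.7, -0.2]
grip_width: 0.0879
```

```bash
cat >> h.py <<'E'
def go(P,yaw,s=None):  # P target tcp, yaw of tool y axis (deg); returns cm & deg
    p,R=tool(s); d=R.T@(np.array(P)-p)*100; y=np.degrees(np.arctan2(R[1,1],R[0,1])); print('tcp',p.round(4),'yaw',y.round(2),'move cm',d.round(2),'turn',round(y-yaw,2),'tilt',np.round(R[2],4))
E
python3 -c "
from h import *
go([.42,-.13,.21],-16)"
```

```text
tcp [ 0.3059 -0.3649  0.2093] yaw -12.98 move cm [ -0.06   5.84 -25.45] turn 3.02 tilt [-1.e+00  0.e+00 -4.e-04]
```

Call:
{"fn": "apply_moves", "kwargs": {"increments": [[[0,1,-4],3,1],[[0,2,-8],3,1],[[0,3,-12],3,1],[[0,4,-16],3,1],[[0,5,-20],3,1]]}}

```text
time_s: 0.98
tcp_pos: [0.3983, -0.1806, 0.2092]
ee_rot: [2.083, 1.571, 0.239]
contact_force: [0.5, 0.1, -0.4]
grip_width: 0.0881
```

Call:
{"fn": "apply_moves", "kwargs": {"increments": [[[0,0.4,-2.5],0,1],[[0,0.8,-5],0,1],[[0,0.8,-5],0,1],[[0,0.8,-5],0,1]]}}

```text
time_s: 1.32
tcp_pos: [0.4193, -0.1357, 0.209]
ee_rot: [-1.284, 1.57, -3.124]
contact_force: [-0.5, 0.3, -0.2]
grip_width: 0.0875
```

```bash
python3 -c "
from h import *
go([.42,-.13,.21],-16); snap('wrist','wb1'); go([.42,-.13,.21],-16)"
```

```text
tcp [ 0.4193 -0.1357  0.209 ] yaw -15.42 move cm [-0.1  -0.08 -0.57] turn 0.58 tilt [-1.e+00 -5.e-04  1.e-04]
tcp [ 0.4191 -0.1366  0.2091] yaw -15.51 move cm [-0.09 -0.09 -0.66] turn 0.49 tilt [-1.e+00 -4.e-04  5.e-04]
```

View pics/wb1.png

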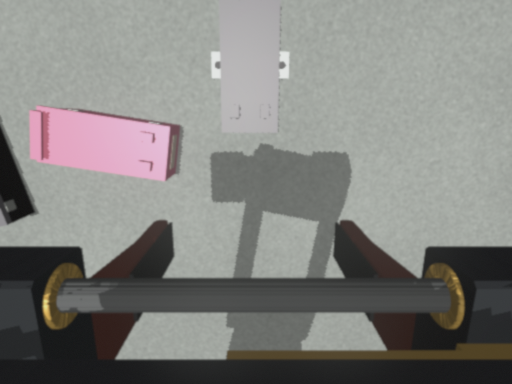

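The bottom case is in view with lugs near (235,112) and (265,112) and tabs at (216,65) and (284,65). The rail is cut off at the top, so I'll move 10 cm forward.

Call:
{"fn": "apply_moves", "kwargs": {"increments": [[[0,4,-0.5],0,1],[[0,8,-0.5],0,1],[[0,11,-0.5],0,1],[[0,11,-0.5],0,1]]}}

```text
time_s: 1.7
tcp_pos: [0.5318, -0.1653, 0.2091]
ee_rot: [1.394, 1.566, -0.451]
contact_force: [0.3, -0.7, 0.4]
grip_width: 0.0879
```

```bash
python3 -c "
from h import *
snap('wrist','wb2'); go([.42,-.13,.21],-16)
crop('wb2',190,30,310,270,2.5,'c3')"
```

```text
tcp [ 0.5285 -0.164   0.2086] yaw -15.7 move cm [ -0.14 -11.36  -0.34] turn 0.3 tilt [-1.e+00  7.e-04  5.e-04]
```

View pics/wb2.png

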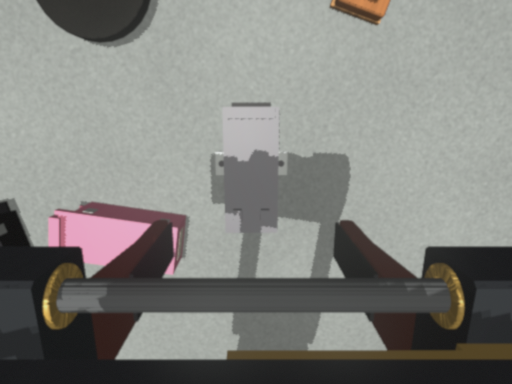

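View pics/c3.png

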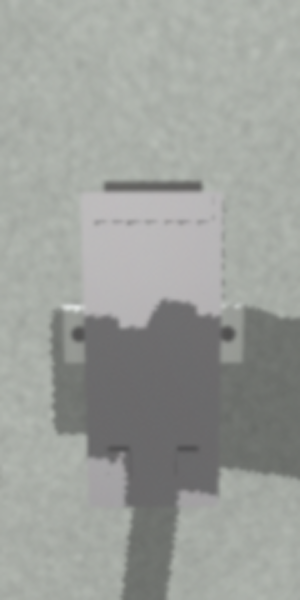

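```bash
cat >> h.py <<'E'
def cloud(fn):
    d,R,t,k=load(fn); v,u=np.mgrid[0:384,0:512]; P=np.stack([u,v,np.ones_like(u)],-1)@np.linalg.inv(k).T*d[...,None]; P=(P-t)@R; P[d<=0]=np.nan; return P
E
python3 - <<'E'
from h import *
P=cloud('wb2')
im=cv2.imread('pics/wb2.png')
for v in range(98,235,1):
    print(v,P[v,240].round(4), P[v,252].round(4),P[v,267].round(4)) if v<126 or v>200 else None
m=(P[...,2]>.045)&(P[...,2]<.053)
m[:, :200]=0;m[:,310:]=0;m[250:]=0
q=P[m][:,:2]; r_=cv2.minAreaRect(q.astype(np.float32)*1000); print(r_, cv2.boxPoints(r_))
for v in (130,150,170,190): 
    c=np.where(m[v])[0]; print(v,c.min(),c.max(),P[v,c.min()].round(4),P[v,c.max()].round(4))
print(np.nanmedian(P[60:95,200:300,2]))
E
```

```text
98 [ 0.6204 -0.1728 -0.0007] [ 6.164e-01 -1.870e-01 -6.000e-04] [ 6.114e-01 -2.048e-01 -5.000e-04]
99 [ 0.6193 -0.1725 -0.0007] [ 0.6153 -0.1867 -0.0011] [ 6.103e-01 -2.045e-01 -5.000e-04]
100 [ 0.6182 -0.1722 -0.0011] [ 6.141e-01 -1.864e-01 -4.000e-04] [ 6.092e-01 -2.041e-01 -3.000e-04]
101 [ 0.6171 -0.1718 -0.0018] [ 0.613  -0.1861 -0.0012] [ 0.608  -0.2039 -0.0009]
102 [ 0.6157 -0.1716  0.003 ] [ 0.6118 -0.1857  0.0022] [ 0.6068 -0.2033  0.0037]
103 [ 0.6146 -0.1713  0.0029] [ 0.6106 -0.1854  0.0041] [ 0.6057 -0.2031  0.0031]
104 [ 0.6135 -0.1709  0.0023] [ 0.6095 -0.1851  0.0031] [ 0.6045 -0.2027  0.0036]
105 [ 0.6122 -0.1707  0.005 ] [ 0.6083 -0.1848  0.005 ] [ 0.6034 -0.2024  0.0035]
106 [ 0.6091 -0.1721  0.0612] [ 0.6057 -0.1842  0.0602] [ 0.6014 -0.1994  0.06  ]
107 [ 0.6081 -0.1718  0.0604] [ 0.6047 -0.184   0.0604] [ 0.6004 -0.1991  0.0615]
108 [ 0.6071 -0.1715  0.0607] [ 0.6037 -0.1837  0.0608] [ 0.5995 -0.1989  0.0602]
109 [ 0.6062 -0.1712  0.0602] [ 0.6028 -0.1834  0.0609] [ 0.5985 -0.1987  0.0587]
110 [ 0.6052 -0.171   0.0619] [ 0.6018 -0.1831  0.0592] [ 0.5975 -0.1983 
[... 3818 characters left out ...]
9 -0.1396 -0.0012] [ 0.4428 -0.1593 -0.    ]
233 [ 0.4511 -0.1235 -0.0006] [ 0.4466 -0.1392 -0.0008] [ 0.441  -0.1589 -0.0011]
234 [ 4.500e-01 -1.232e-01  3.000e-04] [ 0.4452 -0.1388 -0.0008] [ 0.44   -0.1586 -0.    ]
((536.7406005859375, -163.43946838378906), (62.052589416503906, 144.51174926757812), 74.4583740234375) [[ 458.81354 -173.97119]
 [ 598.0414  -212.69144]
 [ 614.66766 -152.90775]
 [ 475.43982 -114.1875 ]]
130 223 278 [ 0.59   -0.1465  0.0493] [ 0.5736 -0.205   0.049 ]
150 224 278 [ 0.5687 -0.1411  0.0488] [ 0.5523 -0.1995  0.0491]
170 224 278 [ 0.547  -0.1346  0.0495] [ 0.5305 -0.1937  0.0498]
190 225 277 [ 0.5246 -0.1291  0.0507] [ 0.5081 -0.1867  0.0494]
-0.0005053919573830898
```

Lid of the bottom case measured: 145 x 62 mm at z≈0.05, yaw -15.5°, with lugs (rows 209–221) and lip edge (row 118) agreeing. The seated target centre is about (0.5295,-0.1614), and the lid sits about 12 mm back. Next, the loose case.

```bash
python3 -c "
from h import *
go([.49,.188,.21],-2)"
```

```text
tcp [ 0.5285 -0.164   0.2086] yaw -15.7 move cm [ -0.16 -13.23 -32.85] turn -13.7 tilt [-1.e+00  7.e-04  5.e-04]
```

Call:
{"fn": "apply_moves", "kwargs": {"increments": [[[0,-1.5,-3.7],-2.5,1],[[0,-3,-7.4],-5,1],[[0,-4.5,-11.1],-7.5,1],[[0,-6,-14.8],-10,1],[[0,-7.5,-18.5],-13.5,1]]}}

```text
time_s: 2.17
tcp_pos: [0.5019, 0.0371, 0.209]
ee_rot: [-1.387, 1.569, -2.995]
contact_force: [0.8, -0.0, 0.1]
grip_width: 0.0876
```

```bash
python3 -c "
from h import *
go([.49,.188,.21],-2)"
```

```text
tcp [0.5019 0.0371 0.209 ] yaw -2.12 move cm [ -0.1   -1.75 -15.03] turn -0.12 tilt [-1.0e+00 -1.4e-03  3.0e-04]
```

Call:
{"fn": "apply_moves", "kwargs": {"increments": [[[0,-0.5,-3.7],0,1],[[0,-0.9,-7.4],0,1],[[0,-1.3,-11.1],0,1],[[0,-1.7,-14.6],0,1],[[0,-1.7,-14.6],0,1]]}}

```text
time_s: 2.58
tcp_pos: [0.4906, 0.1873, 0.2092]
ee_rot: [-2.712, 1.568, 1.966]
contact_force: [-0.1, 0.1, -0.5]
grip_width: 0.0878
```

```bash
python3 - <<'E'
from h import *
snap('wrist','wl1'); go([.49,.188,.21],-2)
P=cloud('wl1')
m=(P[...,2]>.045)&(P[...,2]<.0535); m[:,:170]=0;m[:,340:]=0;m[255:]=0
n,l,st,ce=cv2.connectedComponentsWithStats(m.astype(np.uint8)); print(st)
j=1+st[1:,4].argmax(); q=P[l==j][:,:2]; print(cv2.minAreaRect(q.astype(np.float32)*1000))
E
```

```text
tcp [0.4909 0.1846 0.209 ] yaw -1.93 move cm [-0.1  -0.1  -0.33] turn 0.07 tilt [-1.     -0.0011 -0.    ]
[[     0      0    512    384 190237]
 [   224     87     58    130   6322]
 [   333    151      7     16     49]]
((513.263427734375, 189.28125), (61.611515045166016, 144.84144592285156), 86.79093933105469)
```

View pics/wl1.png

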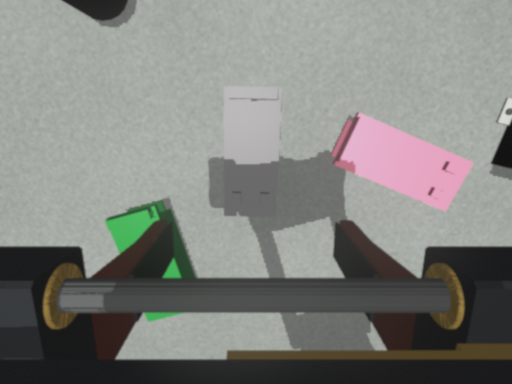

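The loose case is at about (0.5058,0.1897), yaw -3.2°, and the lid fits 145 x 62 mm. I'll grip at case x = -23 mm, clear of the latches, with the grasp 31 mm above the bench.

```bash
python3 -c "
from h import *
go([.4828,.1910,.012],-3.2)"
```

```text
tcp [0.4909 0.1846 0.209 ] yaw -1.93 move cm [19.71 -0.81 -0.61] turn 1.27 tilt [-1.     -0.0011 -0.    ]
```

Call:
{"fn": "apply_moves", "kwargs": {"increments": [[[4,-0.8,-0.6],1.3,1],[[8,-0.8,-0.6],1.3,1],[[10.5,-0.8,-0.6],1.3,1],[[10.5,-0.8,-0.6],1.3,1]]}}

```text
time_s: 2.97
tcp_pos: [0.4795, 0.1864, 0.0995]
ee_rot: [-1.211, 1.56, -2.843]
contact_force: [-0.3, -1.0, -0.5]
grip_width: 0.088
```

```bash
python3 -c "
from h import *
go([.4828,.1910,.012],-3.2)
snap('wrist','wl2')"
```

```text
tcp [0.4795 0.1864 0.0995] yaw -3.5 move cm [ 8.75  0.39 -0.51] turn -0.3 tilt [-0.9999 -0.01    0.0038]
```

View pics/wl2.png

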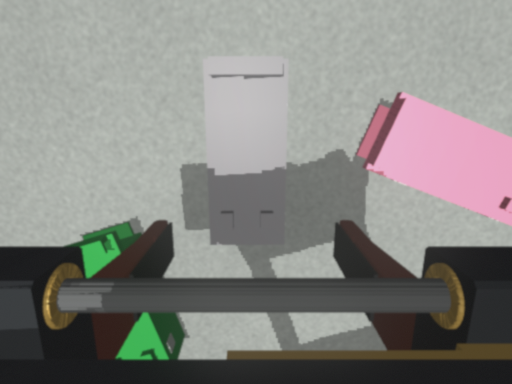

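```bash
python3 - <<'E'
from h import *
go([.4828,.1910,.012],-3.2)
P=cloud('wl2')
m=(P[...,2]>.044)&(P[...,2]<.0535); m[:,:180]=0;m[:,320:]=0;m[255:]=0
n,l,st,ce=cv2.connectedComponentsWithStats(m.astype(np.uint8))
j=1+st[1:,4].argmax(); q=P[l==j][:,:2]; print(cv2.minAreaRect(q.astype(np.float32)*1000))
E
```

```text
tcp [0.4816 0.1871 0.1021] yaw -3.5 move cm [ 9.01  0.15 -0.42] turn -0.3 tilt [-1.     -0.0065  0.0026]
((513.1316528320312, 189.5337677001953), (62.202911376953125, 145.28106689453125), 86.73307037353516)
```

Call:
{"fn": "apply_moves", "kwargs": {"increments": [[[2,0.1,-0.4],0,1],[[4,0.1,-0.4],0,1],[[6,0.1,-0.4],0,1],[[8,0.1,-0.4],0,1],[[8,0.1,-0.4],0,1]]}}

```text
time_s: 3.43
tcp_pos: [0.4853, 0.1922, 0.0234]
ee_rot: [-1.171, 1.568, -2.803]
contact_force: [0.1, -0.1, 1.2]
grip_width: 0.0883
```

```bash
python3 -c "
from h import *
go([.4828,.1910,.012],-3.2)"
```

```text
tcp [0.4853 0.1922 0.0234] yaw -3.48 move cm [ 1.14 -0.24  0.13] turn -0.28 tilt [-1.     -0.0023  0.001 ]
```

Call:
{"fn": "apply_moves", "kwargs": {"increments": [[[1.1,-0.3,0.1],-0.3,1],[[1.1,-0.3,0.1],-0.3,1],[[1.1,-0.3,0.1],-0.3,0.2],[[1.1,-0.3,0.1],-0.3,0.2],[[1.1,-0.3,0.1],-0.3,0.2]], "force": 7}}

```text
time_s: 3.85
tcp_pos: [0.4842, 0.193, 0.0147]
ee_rot: [1.899, 1.568, 0.274]
contact_force: [0.5, 0.4, -0.7]
grip_width: 0.0711
```

Call:
{"fn": "apply_moves", "kwargs": {"increments": [[[0,0,0],0,0.2],[[0,0,0],0,0.2],[[0,0,0],0,0.2]]}}

```text
time_s: 4.1
tcp_pos: [0.4839, 0.193, 0.0143]
ee_rot: [1.72, 1.569, 0.096]
contact_force: [-1.2, -0.6, 6.4]
grip_width: 0.0513
```

```bash
python3 -c "
from h import *
go([.4828,.1910,.012],-3.2); print(r.read_state()['contact_force'])"
```

```text
tcp [0.4839 0.193  0.0143] yaw -3.09 move cm [ 0.23 -0.1   0.2 ] turn 0.11 tilt [-1.0e+00  1.9e-03 -3.0e-04]
[-1.15612281 -0.64424186  6.40159601]
```

Width 51 mm is less than the 62 mm expected, so I'll look.

```bash
python3 -c "
from h import *
snap('wrist','wl3');snap('side','s3')
crop('s3',180,220,310,320,5,'c4')
s=r.read_state();print(s['grip_width'],s['contact_force'])"
```

```text
0.043318779069554225 [ 0.27137225 -1.7237292   7.19528686]
```

View pics/c4.png

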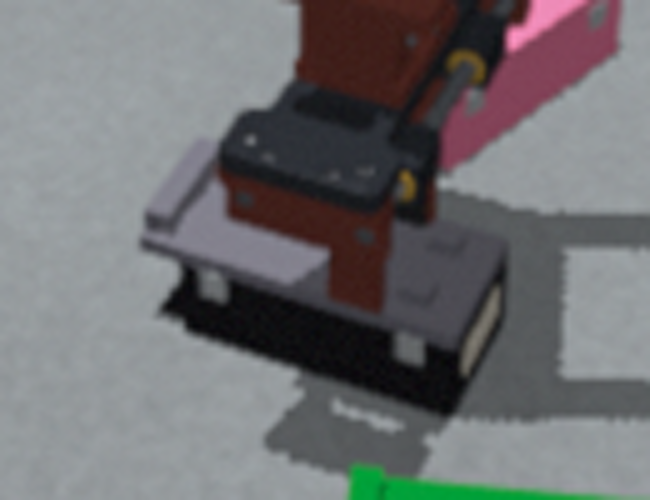

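View pics/wl3.png

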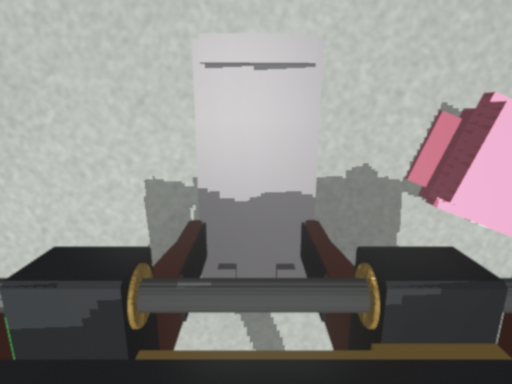

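```bash
python3 - <<'E'
from h import *
for fn in('wl1','wl3'):
    P=cloud(fn); d,R,t,k=load(fn)
    for row in (222,226,232,240,250,262):
        print(fn,row,[(c,*P[row,c].round(3)) for c in range(150,215,6)][:12])
E
```

```text
wl1 222 [(150, np.float64(0.438), np.float64(0.312), np.float64(0.05)), (156, np.float64(0.505), np.float64(0.237), np.float64(0.25)), (162, np.float64(0.505), np.float64(0.235), np.float64(0.248)), (168, np.float64(0.429), np.float64(0.298), np.float64(0.026)), (174, np.float64(0.422), np.float64(0.296), np.float64(0.007)), (180, np.float64(0.419), np.float64(0.29), np.float64(-0.001)), (186, np.float64(0.419), np.float64(0.281), np.float64(-0.001)), (192, np.float64(0.419), np.float64(0.273), np.float64(-0.001)), (198, np.float64(0.419), np.float64(0.265), np.float64(-0.001)), (204, np.float64(0.419), np.float64(0.257), np.float64(0.0)), (210, np.float64(0.418), np.float64(0.249), np.float64(-0.002))]
wl1 226 [(150, np.float64(0.506), np.float64(0.239), np.float64(0.256)), (156, np.float64(0.505), np.float64(0.236), np.float64(0.255)), (162, np.float64(0.505), np.float64(0.233), np.float64(0.255)), (168, np.float64(0.504), np.float64(0.231), np.float64(0.252)), (174, np.float64(0.418), np.float64(0.295), np.float64(0.01)), (180, np.float64(0.414), np.float64(0.29), np.float64(-0.00
[... 6701 characters left out ...]
l3 262 [(150, np.float64(0.515), np.float64(0.218), np.float64(0.136)), (156, np.float64(0.498), np.float64(0.23), np.float64(0.1)), (162, np.float64(0.499), np.float64(0.227), np.float64(0.102)), (168, np.float64(0.498), np.float64(0.225), np.float64(0.1)), (174, np.float64(0.498), np.float64(0.223), np.float64(0.1)), (180, np.float64(0.498), np.float64(0.22), np.float64(0.099)), (186, np.float64(0.496), np.float64(0.219), np.float64(0.097)), (192, np.float64(0.493), np.float64(0.218), np.float64(0.09)), (198, np.float64(0.487), np.float64(0.218), np.float64(0.077)), (204, np.float64(0.478), np.float64(0.219), np.float64(0.06)), (210, np.float64(0.473), np.float64(0.218), np.float64(0.05))]
```

In c4 and wl3 the fingers have closed on top of the lid: the tips are at z≈0.05 while the TCP reads 0.014. The depth shows the open tips about 39 mm behind the TCP. I'll open, back off, and measure the tip position at about 62 mm opening.

Call:
{"fn": "apply_moves", "kwargs": {"increments": [[[-2,0,0],0,0.7],[[-5,0,0],0,0.7],[[-7,0,0],0,0.7],[[-7,0,0],0,0.7],[[-7,0,0],0,0.7]]}}

```text
time_s: 4.62
tcp_pos: [0.484, 0.1933, 0.0844]
ee_rot: [1.915, 1.568, 0.29]
contact_force: [-1.0, -0.5, 0.3]
grip_width: 0.0616
```

```bash
cat > tip.py <<'E'
from h import *
import sys
fn=sys.argv[1]
snap('wrist',fn); go([.4828,.1910,.012],-3.2)
print(r.read_state()['grip_width'],r.read_state()['contact_force'].round(1))
P=cloud(fn); p,R=tool(); Q=(P-p)@R   # in tool frame
m=(np.abs(Q[...,1])<.03)&(Q[...,0]<.0)&(Q[...,0]>-.12)&(np.abs(Q[...,2])<.06)
for sgn in(-1,1):
    q=Q[m&(np.sign(Q[...,2])==sgn)]; 
    for a in range(-110,0,10):
        s=q[(q[:,0]>a/1000)&(q[:,0]<a/1000+.01)]
        if len(s)>3: print(sgn,a,len(s),s.min(0).round(3),s.max(0).round(3))
E
python3 tip.py wl4
```

```text
tcp [0.4828 0.193  0.0832] yaw -3.1 move cm [7.12 0.01 0.2 ] turn 0.1 tilt [-1.e+00  5.e-04 -3.e-04]
0.06146933322183784 [ 0.2 -1.2  0. ]
-1 -110 339 [-0.11  -0.01  -0.033] [-0.1    0.007 -0.032]
-1 -100 564 [-0.1   -0.009 -0.043] [-0.09   0.015 -0.031]
-1 -90 469 [-0.09  -0.007 -0.043] [-0.08   0.015 -0.031]
-1 -80 400 [-0.08  -0.001 -0.042] [-0.07   0.015 -0.031]
-1 -70 354 [-0.07  -0.007 -0.04 ] [-0.06   0.014 -0.031]
-1 -60 314 [-0.06  -0.007 -0.04 ] [-0.05   0.015 -0.031]
-1 -50 269 [-0.05  -0.007 -0.04 ] [-0.04   0.014 -0.031]
-1 -40 69 [-0.04  -0.007 -0.04 ] [-0.036  0.014 -0.031]
1 -110 325 [-0.11  -0.01   0.031] [-0.1    0.007  0.033]
1 -100 566 [-0.1   -0.009  0.03 ] [-0.09   0.015  0.043]
1 -90 467 [-0.09  -0.008  0.03 ] [-0.08   0.015  0.043]
1 -80 400 [-0.08  -0.001  0.03 ] [-0.07   0.015  0.041]
1 -70 351 [-0.07  -0.007  0.03 ] [-0.06   0.015  0.04 ]
1 -60 328 [-0.06  -0.007  0.03 ] [-0.05   0.014  0.039]
1 -50 255 [-0.05  -0.007  0.03 ] [-0.04   0.015  0.04 ]
1 -40 76 [-0.04  -0.007  0.03 ] [-0.036  0.015  0.039]
```

View pics/wl4.png

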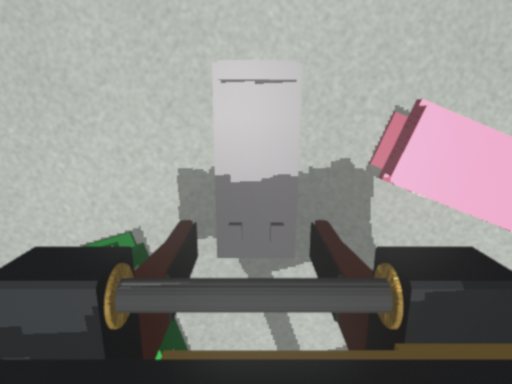

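```bash
python3 - <<'E'
from h import *
P=cloud('wl4'); p,R=tool(); Q=(P-p)@R
for (r0,r1,c0,c1,n) in [(280,310,150,360,'bar'),(250,275,10,90,'knL'),(280,340,10,90,'knL2'),(250,275,410,500,'knR'),(362,383,0,512,'bottom'),(350,358,200,380,'gold'),(225,345,150,195,'fingL')]:
    q=Q[r0:r1,c0:c1].reshape(-1,3); q=q[np.isfinite(q).all(1)]; q=q[q[:,0]<-.02]
    if len(q): print(n,np.percentile(q,[2,50,98],axis=0).round(3).tolist(),q.max(0).round(3))
m=(P[...,2]>.044)&(P[...,2]<.0535); m[:,:200]=0;m[:,308:]=0;m[258:]=0
n,l,st,ce=cv2.connectedComponentsWithStats(m.astype(np.uint8))
j=1+st[1:,4].argmax(); q=P[l==j][:,:2]; print(cv2.minAreaRect(q.astype(np.float32)*1000))
E
```

```text
bar [[-0.135, 0.025, -0.023], [-0.134, 0.029, -0.0], [-0.131, 0.031, 0.023]] [-0.129  0.032  0.025]
knL [[-0.137, 0.035, -0.056], [-0.132, 0.036, -0.047], [-0.125, 0.036, -0.037]] [-0.124  0.036 -0.035]
knL2 [[-0.142, 0.022, -0.051], [-0.141, 0.029, -0.043], [-0.139, 0.036, -0.034]] [-0.138  0.037 -0.033]
knR [[-0.137, 0.035, 0.035], [-0.132, 0.036, 0.046], [-0.125, 0.036, 0.056]] [-0.123  0.037  0.057]
bottom [[-0.155, 0.024, -0.043], [-0.153, 0.025, 0.0], [-0.15, 0.026, 0.043]] [-0.149  0.027  0.047]
gold [[-0.145, 0.02, -0.01], [-0.144, 0.021, 0.007], [-0.142, 0.022, 0.025]] [-0.141  0.023  0.026]
fingL [[-0.135, -0.007, -0.039], [-0.099, 0.014, -0.031], [-0.047, 0.031, -0.014]] [-0.042  0.032 -0.014]
((513.2100219726562, 189.6065673828125), (62.20650863647461, 145.053955078125), 86.70104217529297)
```

Measured: the pad tips sit about 36 mm behind the reported TCP and about 4 mm forward in tool y. The case has not moved. I'll regrasp using the measured tips, so the TCP target is z≈-0.022.

Call:
{"fn": "apply_moves", "kwargs": {"increments": [[[0,-0.3,0.1],0.1,1],[[0,-0.5,0.1],0.1,1],[[0,-0.5,0.1],0.1,1],[[2,-0.5,0.1],0.1,1],[[4,-0.5,0.1],0.1,1]]}}

```text
time_s: 5.08
tcp_pos: [0.4786, 0.1924, 0.0431]
ee_rot: [1.928, 1.569, 0.302]
contact_force: [-1.0, -0.4, -1.1]
grip_width: 0.0873
```

Call:
{"fn": "apply_moves", "kwargs": {"increments": [[[1.5,0,0],0,1],[[3,0,0],0,1],[[4.5,0,0],0,1],[[5.5,0,0],0,1],[[5.5,0,0],0,1]]}}

```text
time_s: 5.5
tcp_pos: [0.4757, 0.1917, -0.0141]
ee_rot: [-1.288, 1.566, -2.915]
contact_force: [-0.6, -0.3, -0.4]
grip_width: 0.0878
```

```bash
python3 -c "
from h import *
go([.4782,.1916,-.022],-3.3)"
```

```text
tcp [ 0.4757  0.1917 -0.0141] yaw -3.2 move cm [ 0.79  0.26 -0.01] turn 0.1 tilt [-1.     -0.0045  0.0013]
```

Call:
{"fn": "apply_moves", "kwargs": {"increments": [[[0.7,0.2,0],0,1],[[0.7,0.2,0],0,0.5],[[0.7,0.2,0],0,0.5],[[0.7,0.2,0],0,0.5],[[0.7,0.2,0],0,0.5]], "force": 8}}

```text
time_s: 5.92
tcp_pos: [0.4803, 0.1922, -0.0182]
ee_rot: [1.973, 1.57, 0.347]
contact_force: [-0.5, 0.3, 0.1]
grip_width: 0.0645
```

Call:
{"fn": "apply_moves", "kwargs": {"increments": [[[0,0,0],0,0.5],[[0,0,0],0,0.5],[[0,0,0],0,0.5]]}}

```text
time_s: 6.17
tcp_pos: [0.4802, 0.1921, -0.0183]
ee_rot: [1.88, 1.57, 0.253]
contact_force: [-0.1, -0.4, 5.5]
grip_width: 0.0623
```

It gripped at 62.3 mm. I'll lift about 2 cm with a light grip and see whether it sags tongue-down.

Call:
{"fn": "apply_moves", "kwargs": {"increments": [[[-0.5,0,0],0,0.5],[[-1,0,0],0,0.5],[[-1.5,0,0],0,0.5],[[-2,0,0],0,0.5],[[-2,0,0],0,0.5]], "force": 8}}

```text
time_s: 6.58
tcp_pos: [0.4803, 0.1923, 0.0021]
ee_rot: [1.99, 1.569, 0.363]
contact_force: [0.4, 0.6, -3.8]
grip_width: 0.0617
```

```bash
cat > tl.py <<'E'
from h import *
import sys
fn=sys.argv[1]
c0,c1,r0,r1=map(int,sys.argv[2:6]) if len(sys.argv)>2 else (205,300,20,215)
snap('wrist',fn); s=r.read_state(); go([.48,.19,0],-3.3,s); print('t',s['time_s'],'w',s['grip_width'].round(4),'F',s['contact_force'].round(1))
P=cloud(fn); p,R=tool(s); Q=(P-p)@R
# case lid plane: points ahead of fingers |z|<24
m=np.zeros(Q.shape[:2],bool); m[r0:r1,c0:c1]=1
m&=(np.abs(Q[...,2])<.024)&(Q[...,0]>-.12)&(Q[...,1]>.02)&(Q[...,1]<.14)&(P[...,2]>.02)
q=Q[m]
best=None; rng=np.random.default_rng(0)
for _ in range(300):
    a=q[rng.choice(len(q),3,False)]; n=np.cross(a[1]-a[0],a[2]-a[0]); nn=np.linalg.norm(n)
    if nn<1e-6: continue
    n/=nn; i=np.abs((q-a[0])@n)<.0015
    if best is None or i.sum()>best.sum(): best=i
q2=q[best]; A=np.c_[q2[:,1:],np.ones(len(q2))]; k_=np.linalg.lstsq(A,q2[:,0],rcond=None)[0]
print('n',len(q),best.sum(),'tilt tongue-down rad',np.arctan(k_[0]).round(4),'roll',np.arctan(k_[1]).round(4),'lid toolx at tcp',k_[2].round(4),'far y',np.percentile(q[:,1],99).round(4))
E
python3 tl.py wg1; python3 -c "
from h import *
snap('side','sg1'); crop('sg1',180,200,310,300,5,'c5')"
```

```text
tcp [0.4803 0.1922 0.0018] yaw -3.2 move cm [ 0.18 -0.01  0.23] turn 0.1 tilt [-1.0e+00  1.1e-03 -5.0e-04]Traceback (most recent call last):
  File "tl.py", line 5, in <module>
    snap('wrist',fn); s=r.read_state(); go([.48,.19,0],-3.3,s); print('t',s['time_s'],'w',s['grip_width'].round(4),'F',s['contact_force'].round(1))
                                                                                          ^^^^^^^^^^^^^^^^^^^^^
AttributeError: 'float' object has no attribute 'round'
```

View pics/c5.png

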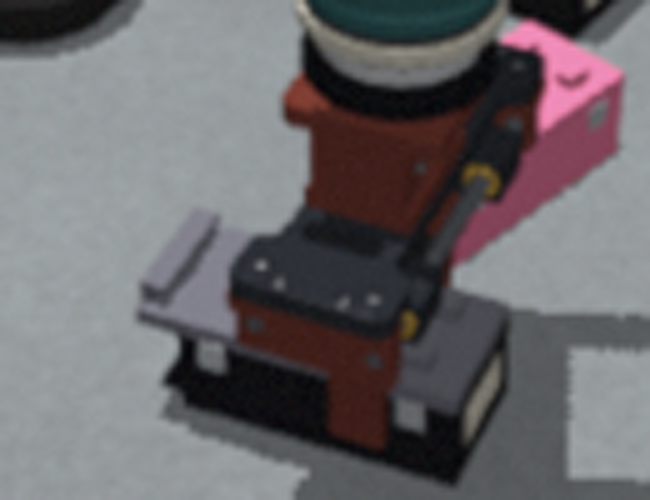

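View pics/wg1.png

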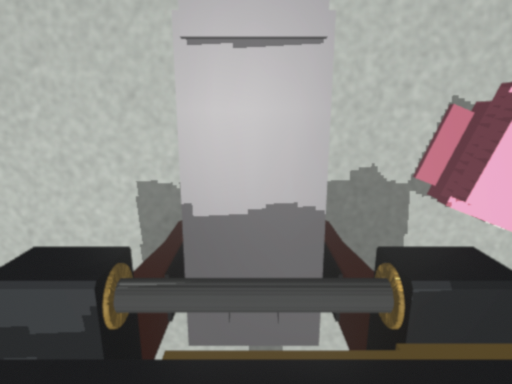

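```bash
sed -i "s/s\['grip_width'\].round(4)/round(s['grip_width'],4)/" tl.py; python3 tl.py wg2 180 325 50 275
```

```text
tcp [0.4797 0.1921 0.0012] yaw -3.2 move cm [0.12 0.04 0.21] turn 0.1 tilt [-1.e+00  0.e+00 -1.e-04]
t 6.7333 w 0.062 F [ 0.2 -1.2 -3.5]
n 20816 20398 tilt tongue-down rad 0.0296 roll -0.0009 lid toolx at tcp -0.0677 far y 0.0917
```

It lifted nearly level (0.03 rad). I'll loosen the grip so the tongue end sags onto the bench.

Call:
{"fn": "apply_moves", "kwargs": {"increments": [[[0,0,0],0,0.5],[[0,0,0],0,0.5],[[0,0,0],0,0.5]], "force": 5}}

```text
time_s: 6.98
tcp_pos: [0.4797, 0.192, 0.0011]
ee_rot: [-1.494, 1.571, -3.12]
contact_force: [-0.6, -0.1, -2.7]
grip_width: 0.0618
```

```bash
python3 tl.py wg3 180 325 50 275
```

```text
tcp [0.4798 0.1921 0.0011] yaw -3.2 move cm [0.11 0.03 0.21] turn 0.1 tilt [-1.e+00 -2.e-04 -0.e+00]
t 7.0333 w 0.0618 F [ 0.2  0.6 -3.7]
n 18940 18612 tilt tongue-down rad 0.1843 roll 0.0006 lid toolx at tcp -0.0664 far y 0.0943
```

Tilt is 0.18 rad with the tongue on the bench, which is what I want. I'll clamp firmly and lift.

Call:
{"fn": "apply_moves", "kwargs": {"increments": [[[0,0,0],0,0.5],[[0,0,0],0,0.5],[[-2,0,0],0,0.5],[[-5,0,0],0,0.5],[[-8,0,0],0,0.5]], "force": 30}}

```text
time_s: 7.45
tcp_pos: [0.4782, 0.1917, 0.081]
ee_rot: [-1.308, 1.567, -2.935]
contact_force: [0.5, 0.7, -3.9]
grip_width: 0.0619
```

Call:
{"fn": "apply_moves", "kwargs": {"increments": [[[-2,0,0],0,0.5],[[-4,0,0],0,0.5],[[-4,0,0],0,0.5]]}}

```text
time_s: 7.7
tcp_pos: [0.4825, 0.1929, 0.1247]
ee_rot: [1.902, 1.564, 0.275]
contact_force: [0.6, -0.7, -4.3]
grip_width: 0.062
```

```bash
python3 tl.py wg4 180 325 50 275; python3 - <<'E'
from h import *
P=cloud('wg4'); p,R=tool(); Q=(P-p)@R
for c in(220,253,285):
    for v in range(0,80,2): print(c,v,Q[v,c].round(4)) if c==253 or v%8==0 else 0
go([.5,-.15,.12],-15.5)
E
```

```text
tcp [0.4814 0.1926 0.1227] yaw -3.2 move cm [12.27 -0.18  0.28] turn 0.1 tilt [-1.      0.0042 -0.0015]
t 7.75 w 0.0617 F [-0.1 -0.5 -4.1]
n 19175 18835 tilt tongue-down rad 0.1825 roll 0.0006 lid toolx at tcp -0.0686 far y 0.0952
220 0 [ 0.123   0.1693 -0.0309]
220 8 [ 0.1238  0.163  -0.0311]
220 16 [-0.0602  0.1065 -0.0136]
220 24 [-0.0611  0.1034 -0.0136]
220 32 [nan nan nan]
220 40 [-0.0628  0.0972 -0.0136]
220 48 [-0.0507  0.0966 -0.0148]
220 56 [nan nan nan]
220 64 [-0.0519  0.0899 -0.0149]
220 72 [-0.0521  0.0866 -0.0149]
253 0 [ 0.1238  0.1696 -0.0009]
253 2 [ 0.1231  0.1677 -0.0009]
253 4 [ 0.1242  0.1664 -0.0009]
253 6 [ 0.1242  0.1648 -0.0009]
253 8 [ 0.1241  0.1631 -0.0009]
253 10 [-0.0603  0.1086 -0.0005]
253 12 [-0.0598  0.1081 -0.0005]
253 14 [-0.0601  0.1073 -0.0005]
253 16 [-0.0602  0.1065 -0.0005]
253 18 [-0.06    0.1059 -0.0005]
253 20 [-0.0596  0.1052 -0.0005]
253 22 [-0.0606  0.1043 -0.0005]
253 24 [-0.0601  0.1037 -0.0005]
253 26 [-0.0598  0.103  -0.0005]
253 28 [-0.0607  0.1021 -0.0005]
253 30 [-0.061   0.1013 -0.0005]
253 32 [-0.0598  0.1008 -0.0005]
253 34 [-
[... 464 characters left out ...]
 -0.0005]
253 64 [-0.0527  0.0898 -0.0005]
253 66 [-0.0525  0.089  -0.0005]
253 68 [-0.0531  0.0881 -0.0005]
253 70 [-0.0515  0.0875 -0.0005]
253 72 [-0.053   0.0865 -0.0005]
253 74 [-0.0539  0.0856 -0.0005]
253 76 [-0.0529  0.0849 -0.0005]
253 78 [-0.0529  0.0841 -0.0005]
285 0 [0.1238 0.1696 0.0282]
285 8 [0.1238 0.163  0.0284]
285 16 [-0.0595  0.1067  0.0123]
285 24 [-0.0609  0.1035  0.0122]
285 32 [-0.0602  0.1007  0.0123]
285 40 [-0.0608  0.0977  0.0124]
285 48 [-0.0517  0.0964  0.0133]
285 56 [-0.0519  0.0932  0.0133]
285 64 [-0.0525  0.0898  0.0133]
285 72 [-0.0515  0.0867  0.0135]
tcp [0.4814 0.1926 0.1227] yaw -3.2 move cm [ 0.24  3.77 34.1 ] turn 12.3 tilt [-1.      0.0042 -0.0015]
```

View pics/wg4.png

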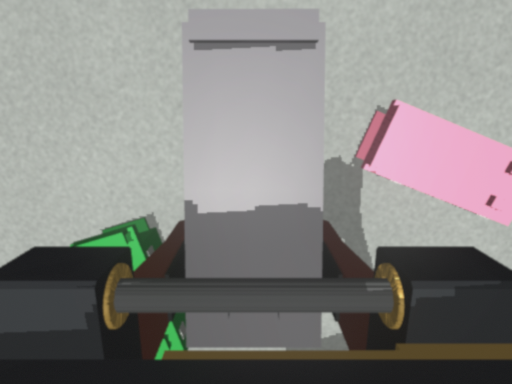

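```bash
python3 - <<'E'
from h import *
P=cloud('wg4'); d,Rc,t,k=load('wg4'); p,R=tool(); Q=(P-p)@R
for v in(100,150,200):
    m=np.where((Q[v,:,0]<-.04)&(Q[v,:,0]>-.075))[0]; m=m[(m>170)&(m<340)]; print(v,m.min(),m.max(),Q[v,m.min()].round(4),Q[v,m.max()].round(4))
go([.4882,-.1499,.10],-15.5)
E
```

```text
100 183 324 [-0.0558  0.0747 -0.0309] [-0.0553  0.0748  0.0304]
150 184 323 [-0.0579  0.0533 -0.0312] [-0.0591  0.0535  0.0304]
200 184 322 [-0.0624  0.0315 -0.0313] [-0.0632  0.0317  0.0302]
tcp [0.4814 0.1926 0.1227] yaw -3.2 move cm [ 2.24  2.58 34.16] turn 12.3 tilt [-1.      0.0042 -0.0015]
```

Call:
{"fn": "apply_moves", "kwargs": {"increments": [[[0,0.5,3],2.5,0.5],[[0,1,6],5,0.5],[[0,1.5,9.5],7.5,0.5],[[0,2,13],10,0.5],[[0,2.5,16.5],12.3,0.5]], "force": 30}}

```text
time_s: 8.17
tcp_pos: [0.4939, 0.0247, 0.1192]
ee_rot: [-1.421, 1.568, 3.019]
contact_force: [0.9, 0.2, -4.0]
grip_width: 0.0621
```

```bash
python3 - <<'E'
from h import *
go([.4882,-.1499,.10],-15.5)
E
```

```text
tcp [0.4939 0.0247 0.1192] yaw -15.59 move cm [ 1.91  4.15 16.97] turn -0.09 tilt [-1.0e+00 -3.2e-03  5.0e-04]
```

Call:
{"fn": "apply_moves", "kwargs": {"increments": [[[0,1,3.5],0,0.5],[[0,2,7],0,0.5],[[0,3,10.5],0,0.5],[[0.5,4,14],0,0.5],[[0.5,4.2,17],0,0.5]]}}

```text
time_s: 8.58
tcp_pos: [0.4901, -0.1514, 0.1138]
ee_rot: [-1.567, 1.569, 2.874]
contact_force: [0.7, 0.1, -4.0]
grip_width: 0.0616
```

Call:
{"fn": "apply_moves", "kwargs": {"increments": [[[1,0,0],0,0.5],[[1,0,0],0,0.5],[[1,0,0],0,0.5]]}}

```text
time_s: 8.83
tcp_pos: [0.4886, -0.148, 0.1042]
ee_rot: [-1.848, 1.566, 2.593]
contact_force: [0.2, 0.3, -5.0]
grip_width: 0.0617
```

```bash
python3 - <<'E'
from h import *
snap('wrist','wp1'); snap('side','sp1'); crop('sp1',230,110,360,230,5,'c6')
s=r.read_state(); go([.4882,-.1499,.10],-15.5,s); print(s['contact_force'])
P=cloud('wp1'); p,R=tool(s); Q=(P-p)@R
for v in range(0,60,2): print(v,Q[v,253].round(4),P[v,253].round(4))
E

```

```text
tcp [ 0.4899 -0.1477  0.1054] yaw -15.45 move cm [ 0.54 -0.1   0.26] turn 0.05 tilt [-1.0e+00 -2.1e-03 -8.0e-04]
[ 0.10726811 -0.71851463 -3.9112387 ]
0 [1.052e-01 1.597e-01 1.000e-04] [ 6.435e-01 -1.902e-01 -2.000e-04]
2 [1.045e-01 1.580e-01 1.000e-04] [ 6.419e-01 -1.897e-01  5.000e-04]
4 [1.067e-01 1.571e-01 1.000e-04] [ 0.641  -0.1895 -0.0016]
6 [1.062e-01 1.554e-01 1.000e-04] [ 0.6394 -0.1891 -0.0012]
8 [1.055e-01 1.537e-01 1.000e-04] [ 6.378e-01 -1.886e-01 -5.000e-04]
10 [-0.0552  0.107   0.0004] [ 0.593  -0.1766  0.1603]
12 [-0.0576  0.1056  0.0004] [ 0.5917 -0.1763  0.1628]
14 [-0.0566  0.1052  0.0004] [ 0.5913 -0.1761  0.1617]
16 [-0.0567  0.1045  0.0004] [ 0.5905 -0.1759  0.1618]
18 [-0.0557  0.104   0.0004] [ 0.5901 -0.1758  0.1608]
20 [-0.0569  0.103   0.0004] [ 0.5891 -0.1755  0.162 ]
22 [-0.0579  0.102   0.0004] [ 0.5882 -0.1753  0.163 ]
24 [-0.0586  0.1011  0.0004] [ 0.5873 -0.1751  0.1638]
26 [-0.0571  0.1008  0.0004] [ 0.587  -0.175   0.1622]
28 [-0.0566  0.1001  0.0004] [ 0.5864 -0.1748  0.1618]
30 [-0.0586  0.099   0.0004] [ 0.5852 -0.1745  0.1638]
32 [-0.0579  0.0984  0.0004] [ 0.5847 -0.1743  0.163 ]
34 [-0.059   0.0974  0.0004] [ 0.5838 -0.1741  0.1642]
36 [-0.0563  0.0973  0.0004] [ 0.5836 -0.174   0.1615]
38 [-0.0581  0.0962  0.0004] [ 0.5826 -0.1737  0.1632]
40 [-0.0589  0.0953  0.0004] [ 0.5817 -0.1735  0.1641]
42 [-0.055   0.0953  0.0004] [ 0.5817 -0.1735  0.1602]
44 [-0.0464  0.0962  0.0003] [ 0.5826 -0.1737  0.1515]
46 [-0.0466  0.0954  0.0003] [ 0.5818 -0.1735  0.1517]
48 [-0.0469  0.0945  0.0003] [ 0.5809 -0.1732  0.1521]
50 [-0.0466  0.0938  0.0003] [ 0.5802 -0.173   0.1518]
52 [-0.0474  0.0928  0.0003] [ 0.5793 -0.1728  0.1526]
54 [-0.0474  0.092   0.0003] [ 0.5785 -0.1726  0.1526]
56 [-0.0477  0.0912  0.0003] [ 0.5777 -0.1724  0.1529]
58 [-0.0483  0.0903  0.0003] [ 0.5769 -0.1721  0.1534]
```

View pics/wp1.png

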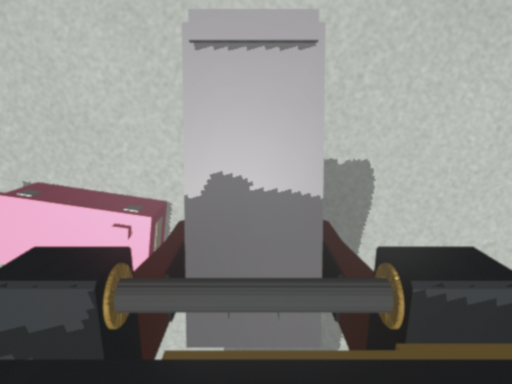

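View pics/c6.png

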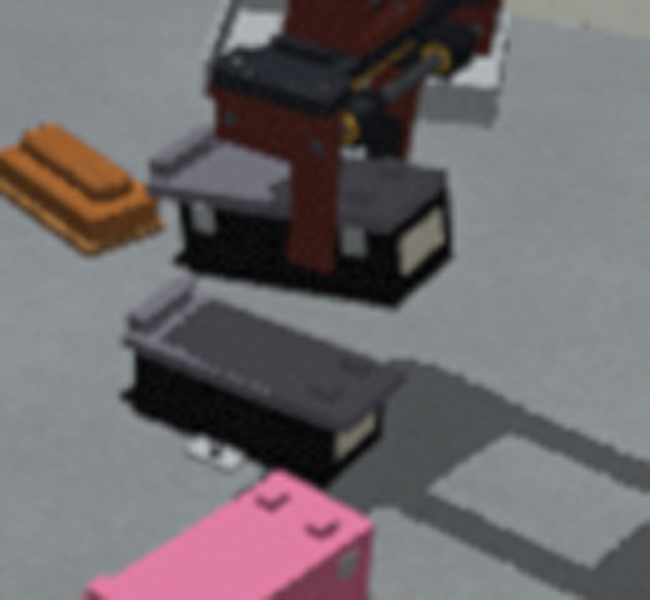

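The case is tilted tongue-down above the bottom case, with pink clear to the left. I'll lower toward the lid, correcting 3 mm sideways.

Call:
{"fn": "apply_moves", "kwargs": {"increments": [[[1,0,0.3],0,0.5],[[2,0,0.3],0,0.5],[[3,0,0.3],0,0.5],[[4,0,0.3],0,0.5],[[4,0,0.3],0,0.5]]}}

```text
time_s: 9.35
tcp_pos: [0.4879, -0.1508, 0.0636]
ee_rot: [-1.761, 1.566, 2.681]
contact_force: [-0.8, 0.2, -5.0]
grip_width: 0.0614
```

```bash
python3 tl.py wp2 190 318 50 270;  python3 - <<'E'
from h import *
P=cloud('wp2'); s=r.read_state(); p,R=tool(s); Q=(P-p)@R
for v in (12,20,28,36,40,42,44,46): print(v,Q[v,253].round(4),P[v,253].round(4))
go([.4882,-.1499,.053],-15.5,s)
E

```

```text
tcp [ 0.4884 -0.1511  0.0646] yaw -15.48 move cm [  6.51  -9.89 -32.65] turn -12.18 tilt [-1.0e+00 -3.4e-03 -6.0e-04]
t 9.4 w 0.0617 F [-0.4 -1.5 -3.1]
n 18807 18461 tilt tongue-down rad 0.1861 roll 0.002 lid toolx at tcp -0.0654 far y 0.0937
12 [-0.0567  0.1065 -0.0006] [ 0.5914 -0.179   0.1209]
20 [-0.0568  0.1036 -0.0006] [ 0.5886 -0.1783  0.121 ]
28 [-0.0568  0.1007 -0.0006] [ 0.5858 -0.1775  0.121 ]
36 [-0.0584  0.0974 -0.0006] [ 0.5827 -0.1766  0.1227]
40 [-0.0576  0.0962 -0.0006] [ 0.5814 -0.1763  0.1218]
42 [-0.0547  0.096  -0.0006] [ 0.5813 -0.1762  0.119 ]
44 [-0.0482  0.0965 -0.0007] [ 0.5817 -0.1763  0.1124]
46 [-0.0461  0.0961 -0.0007] [ 0.5813 -0.1762  0.1103]
tcp [ 0.4884 -0.1511  0.0646] yaw -15.48 move cm [ 1.16 -0.05 -0.11] turn 0.02 tilt [-1.0e+00 -3.4e-03 -6.0e-04]
```

Call:
{"fn": "apply_moves", "kwargs": {"increments": [[[0.3,0,-0.1],0,0.5],[[0.6,0,-0.1],0,0.5],[[0.8,0,-0.1],0,0.5],[[0.8,0,-0.1],0,0.5]], "force": 25}}

```text
time_s: 9.73
tcp_pos: [0.49, -0.151, 0.058]
ee_rot: [-1.989, 1.571, 2.453]
contact_force: [0.3, 0.0, -4.8]
grip_width: 0.0618
```

Call:
{"fn": "apply_moves", "kwargs": {"increments": [[[0.15,0,0],0,0.5],[[0.15,0,0],0,0.5]]}}

```text
time_s: 9.9
tcp_pos: [0.4901, -0.1511, 0.0566]
ee_rot: [2.056, 1.571, 0.215]
contact_force: [0.4, -1.2, -3.8]
grip_width: 0.0618
```

Call:
{"fn": "apply_moves", "kwargs": {"increments": [[[0.15,0,0],0,0.5],[[0.15,0,0],0,0.5]]}}

```text
time_s: 10.07
tcp_pos: [0.49, -0.1511, 0.0551]
ee_rot: [2.863, 1.571, 1.021]
contact_force: [0.1, -0.7, -4.7]
grip_width: 0.0616
```

Call:
{"fn": "apply_moves", "kwargs": {"increments": [[[0.15,0,0],0,0.5],[[0.15,0,0],0,0.5]]}}

```text
time_s: 10.23
tcp_pos: [0.4899, -0.151, 0.0535]
ee_rot: [-2.05, 1.571, 2.392]
contact_force: [-0.7, -0.1, -4.0]
grip_width: 0.0617
```

```bash
python3 tl.py wp3 190 318 50 270;  python3 - <<'E'
from h import *
P=cloud('wp3'); s=r.read_state(); p,R=tool(s); Q=(P-p)@R
for v in (12,20,28,36,40,42,44,46): print(v,Q[v,253].round(4),P[v,253].round(4))
snap('side','sp3'); crop('sp3',230,110,360,230,5,'c7')
E

```

```text
tcp [ 0.49   -0.151   0.0536] yaw -15.5 move cm [  5.36 -10.07 -32.59] turn -12.2 tilt [-1.e+00 -2.e-04 -1.e-04]
t 10.2833 w 0.0616 F [-0.6 -0.5 -3.9]
n 18926 18596 tilt tongue-down rad 0.1848 roll 0.0001 lid toolx at tcp -0.0663 far y 0.0942
12 [-0.0576  0.107  -0.0005] [ 0.5932 -0.1791  0.1112]
20 [-0.0583  0.104  -0.0005] [ 0.5903 -0.1783  0.1118]
28 [-0.0581  0.1011 -0.0005] [ 0.5875 -0.1776  0.1117]
36 [-0.0592  0.098  -0.0005] [ 0.5845 -0.1767  0.1127]
40 [-0.058   0.0967 -0.0005] [ 0.5833 -0.1764  0.1116]
42 [-0.0574  0.0961 -0.0005] [ 0.5827 -0.1762  0.1109]
44 [-0.0477  0.0973 -0.0005] [ 0.5838 -0.1765  0.1013]
46 [-0.0471  0.0966 -0.0005] [ 0.5832 -0.1763  0.1006]
```

View pics/c7.png

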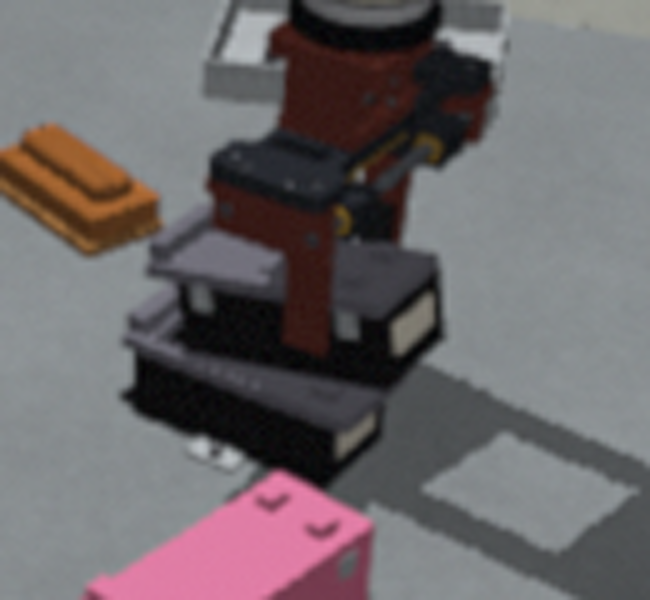

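The side view shows the case tilted just above the lid, with the tongue behind the rail. I'll keep feeling downward.

Call:
{"fn": "apply_moves", "kwargs": {"increments": [[[0.1,0,0],0,0.5],[[0.15,0,0],0,0.5]]}}

```text
time_s: 10.5
tcp_pos: [0.4901, -0.151, 0.0521]
ee_rot: [2.948, 1.571, 1.107]
contact_force: [0.5, -0.8, -3.5]
grip_width: 0.062
```

Call:
{"fn": "apply_moves", "kwargs": {"increments": [[[0.1,0,0],0,0.5],[[0.15,0,0],0,0.5]]}}

```text
time_s: 10.67
tcp_pos: [0.49, -0.151, 0.0507]
ee_rot: [-2.278, 1.571, 2.164]
contact_force: [-2.1, 0.6, 3.0]
grip_width: 0.0621
```

Contact: Fz went from -4 to +3 N. I'll slide forward along the lid under the lip with the pressure eased slightly.

Call:
{"fn": "apply_moves", "kwargs": {"increments": [[[-0.05,0.3,0],0,0.5],[[-0.05,0.6,0],0,0.5],[[-0.05,0.9,0],0,0.5],[[-0.05,1.2,0],0,0.5],[[-0.05,1.4,0],0,0.5]]}}

```text
time_s: 11.08
tcp_pos: [0.5043, -0.155, 0.0511]
ee_rot: [1.627, 1.57, -0.214]
contact_force: [-1.3, -0.5, -3.6]
grip_width: 0.0614
```

Call:
{"fn": "apply_moves", "kwargs": {"increments": [[[0,0.2,0],0,0.5],[[0,0.4,0],0,0.5],[[0,0.6,0],0,0.5]]}}

```text
time_s: 11.33
tcp_pos: [0.5093, -0.1563, 0.0511]
ee_rot: [-1.881, 1.57, 2.561]
contact_force: [-0.7, -0.4, -3.4]
grip_width: 0.0617
```

Call:
{"fn": "apply_moves", "kwargs": {"increments": [[[0,0.15,0],0,0.5],[[0,0.25,0],0,0.5]]}}

```text
time_s: 11.5
tcp_pos: [0.512, -0.1571, 0.0511]
ee_rot: [2.057, 1.571, 0.216]
contact_force: [-0.1, -0.3, -3.5]
grip_width: 0.0618
```

Call:
{"fn": "apply_moves", "kwargs": {"increments": [[[0,0.1,0],0,0.5],[[0,0.2,0],0,0.5]]}}

```text
time_s: 11.67
tcp_pos: [0.5126, -0.1572, 0.051]
ee_rot: [-1.638, 1.569, 2.804]
contact_force: [-5.3, 0.7, 2.1]
grip_width: 0.0623
```

Call:
{"fn": "apply_moves", "kwargs": {"increments": [[[0,0.1,0],0,0.5],[[0,0.2,0],0,0.5]]}}

```text
time_s: 11.83
tcp_pos: [0.5126, -0.1572, 0.051]
ee_rot: [-1.6, 1.565, 2.842]
contact_force: [-10.2, 1.6, 6.8]
grip_width: 0.0619
```

Wall contact: -10 N along x at the expected spot. I'll ease off and check the views.

Call:
{"fn": "apply_moves", "kwargs": {"increments": [[[0,-0.2,0],0,0.5],[[0,-0.25,0],0,0.5]]}}

```text
time_s: 12.0
tcp_pos: [0.5125, -0.1572, 0.0511]
ee_rot: [-1.752, 1.57, 2.69]
contact_force: [-1.9, -0.4, -3.3]
grip_width: 0.0618
```

```bash
python3 tl.py wp4 190 318 50 270;  python3 - <<'E'
from h import *
P=cloud('wp4'); s=r.read_state(); p,R=tool(s); Q=(P-p)@R
for v in (12,20,28,36,40,42,44,46): print(v,Q[v,253].round(4),P[v,253].round(4))
snap('side','sp4'); crop('sp4',230,110,360,230,5,'c8')
E

```

```text
tcp [ 0.5126 -0.1572  0.0511] yaw -15.5 move cm [  5.12 -12.42 -32.59] turn -12.2 tilt [-1.e+00 -8.e-04 -2.e-04]
t 12.05 w 0.062 F [-2.8  0.7 -1.6]
n 18923 18567 tilt tongue-down rad 0.1846 roll -0.0008 lid toolx at tcp -0.0665 far y 0.0942
12 [-0.0573  0.1071 -0.0005] [ 0.616  -0.1854  0.1083]
20 [-0.0586  0.1039 -0.0005] [ 0.6129 -0.1846  0.1096]
28 [-0.0599  0.1007 -0.0005] [ 0.6098 -0.1837  0.1109]
36 [-0.0597  0.0979 -0.0005] [ 0.6071 -0.1829  0.1107]
40 [-0.0586  0.0966 -0.0005] [ 0.6059 -0.1826  0.1096]
42 [-0.0561  0.0964 -0.0005] [ 0.6056 -0.1825  0.1071]
44 [-0.048   0.0972 -0.0005] [ 0.6064 -0.1827  0.099 ]
46 [-0.0485  0.0963 -0.0005] [ 0.6056 -0.1825  0.0995]
```

View pics/c8.png

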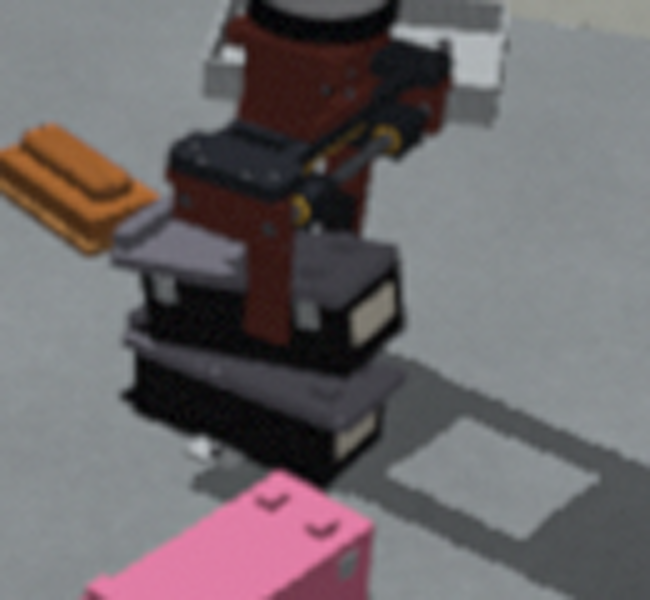

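The tongue is under the lip and at the wall (tip s≈75 mm, tilt 0.185). I'll loosen the grip so the case can pivot in the pads and lower the lug end along the arc.

Call:
{"fn": "apply_moves", "kwargs": {"increments": [[[0,0,0],0,0.5],[[0.2,-0.1,0],0,0.5],[[0.42,-0.2,0],0,0.5],[[0.63,-0.29,0],0,0.5],[[0.84,-0.37,0],0,0.5]], "force": 7}}

```text
time_s: 12.52
tcp_pos: [0.5097, -0.1565, 0.0425]
ee_rot: [1.883, 1.57, 0.042]
contact_force: [-2.4, 1.0, -0.7]
grip_width: 0.0617
```

```bash
cat > st.py <<'E'
from h import *
import sys
fn=sys.argv[1]
P=cloud(fn); s=r.read_state(); p,R=tool(s); Q=(P-p)@R
prev=None
for v in range(4,90):
    a=P[v,253]
    # lip edge: last row where z drops ~ >6 mm
    if prev is not None and prev[2]-a[2]>.005 and prev[2]<.14: 
        d=prev-np.array([.5295,-.1614,0]); print('edge row',v,prev.round(4),'s',round(d[0]*.9634-d[1]*.2679,4))
    if np.isfinite(a).all(): prev=a
E
python3 tl.py wp5 190 318 70 270; python3 st.py wp5
```

```text
tcp [ 0.5095 -0.1564  0.0421] yaw -15.5 move cm [  4.22 -12.11 -32.59] turn -12.2 tilt [-1.e+00  0.e+00 -1.e-04]
t 12.5667 w 0.0621 F [-1.2  0.2 -2.1]
n 17442 17084 tilt tongue-down rad 0.0921 roll 0.0 lid toolx at tcp -0.0662 far y 0.0852
edge row 44 [ 0.6006 -0.1812  0.1077] s 0.0738
```

Tilt is 0.092 rad with the tip still at the wall, as planned. Continuing.

Call:
{"fn": "apply_moves", "kwargs": {"increments": [[[0.15,-0.06,0],0,0.5],[[0.3,-0.12,0],0,0.5],[[0.44,-0.17,0],0,0.5]], "force": 7}}

```text
time_s: 12.82
tcp_pos: [0.5083, -0.1561, 0.0383]
ee_rot: [1.694, 1.57, -0.147]
contact_force: [-1.5, 0.5, -1.9]
grip_width: 0.062
```

```bash
python3 tl.py wp6 190 318 70 270; python3 st.py wp6
```

```text
tcp [ 0.5081 -0.156   0.038 ] yaw -15.5 move cm [  3.8  -11.96 -32.59] turn -12.2 tilt [-1.e+00  4.e-04 -1.e-04]
t 12.8667 w 0.0621 F [-0.4  0.9 -2.1]
n 17764 17402 tilt tongue-down rad 0.0472 roll -0.0 lid toolx at tcp -0.0659 far y 0.0847
edge row 45 [ 0.598  -0.1805  0.1078] s 0.0712
```

Call:
{"fn": "apply_moves", "kwargs": {"increments": [[[0.12,-0.04,0],0,0.5],[[0.24,-0.08,0],0,0.5],[[0.36,-0.12,0],0,0.5],[[0.46,-0.15,0],0,0.5]]}}

```text
time_s: 13.2
tcp_pos: [0.5069, -0.1557, 0.0339]
ee_rot: [1.575, 1.57, -0.267]
contact_force: [-2.3, 1.3, 10.9]
grip_width: 0.0621
```

```bash
python3 tl.py wp7 190 318 70 270; python3 st.py wp7
```

```text
tcp [ 0.5068 -0.1557  0.0339] yaw -15.5 move cm [  3.39 -11.83 -32.6 ] turn -12.2 tilt [-1.e+00  6.e-04 -0.e+00]
t 13.25 w 0.0619 F [-1.4  0.3 -1. ]
n 18111 17769 tilt tongue-down rad -0.0001 roll 0.0015 lid toolx at tcp -0.0654 far y 0.0841
edge row 46 [ 0.5954 -0.1798  0.108 ] s 0.0684
```

It is level with its lid at z≈0.099 and the force eased: fully down. I'll open and retreat straight up.

Call:
{"fn": "apply_moves", "kwargs": {"increments": [[[0,0,0],0,1],[[0,0,0],0,1],[[0,0,0],0,1],[[0,0,0],0,1],[[0,0,0],0,1]]}}

```text
time_s: 13.67
tcp_pos: [0.5068, -0.1557, 0.0338]
ee_rot: [1.64, 1.57, -0.201]
contact_force: [0.2, -0.3, 0.2]
grip_width: 0.0873
```

Call:
{"fn": "apply_moves", "kwargs": {"increments": [[[-2,0,0],0,1],[[-4,0,0],0,1],[[-7,0,0],0,1],[[-10,0,0],0,1],[[-13,0,0],0,1]]}}

```text
time_s: 14.08
tcp_pos: [0.5061, -0.1554, 0.1649]
ee_rot: [-1.845, 1.57, 2.597]
contact_force: [1.0, -0.3, -0.4]
grip_width: 0.0877
```

Call:
{"fn": "apply_moves", "kwargs": {"increments": [[[-3,-2,0],0,1],[[-6,-4,0],0,1],[[-6,-4,0],0,1],[[-6,-4,0],0,1]]}}

```text
time_s: 14.42
tcp_pos: [0.4687, -0.1453, 0.2256]
ee_rot: [1.425, 1.566, -0.416]
contact_force: [-0.4, 0.3, -0.6]
grip_width: 0.0877
```

```bash
python3 - <<'E'
from h import *
snap('wrist','wf'); snap('side','sf'); snap('top','tf'); crop('sf',230,110,360,230,5,'c9')
P=cloud('wf'); go([.5,-.15,.2],-15.5)
m=(P[...,2]>.094)&(P[...,2]<.1035); m[250:]=0
n,l,st,ce=cv2.connectedComponentsWithStats(m.astype(np.uint8))
j=1+st[1:,4].argmax(); q=P[l==j]; rr=cv2.minAreaRect(q[:,:2].astype(np.float32)*1000); print(rr)
A=np.c_[q[:,:2]-q[:,:2].mean(0),np.ones(len(q))]; print('plane',np.linalg.lstsq(A,q[:,2],rcond=None)[0])
c=np.array(rr[0])/1000; a=np.radians(-15.54); c-= .0075*np.array([np.cos(a),np.sin(a)]); d=c-np.array([.5295,-.1614]); print('centre',c,'rel lid',d[0]*np.cos(a)+d[1]*np.sin(a),-d[0]*np.sin(a)+d[1]*np.cos(a))
for n_,px in dict(pad=(274,117),polish=(112,148),sander=(390,138)).items(): print(n_,w('top0',*px).round(3),w('tf',*px).round(3))
E
```

```text
tcp [ 0.4677 -0.1448  0.2226] yaw -15.5 move cm [ 2.26  3.26 -0.36] turn -0.0 tilt [-1.0e+00 -1.5e-03 -4.0e-04]
((537.3826904296875, -163.89639282226562), (62.13515090942383, 144.19476318359375), 74.54874420166016)
plane [0.00086408 0.00024345 0.09943005]
centre [ 0.53015686 -0.16188706] rel lid 0.0007633392726752247 -0.00029327392998626186
pad [ 0.776 -0.056  0.036] [ 0.776 -0.056  0.037]
polish [0.681 0.336 0.104] [0.681 0.336 0.103]
sander [ 0.708 -0.347  0.046] [ 0.502 -0.116  0.678]
```

View pics/c9.png

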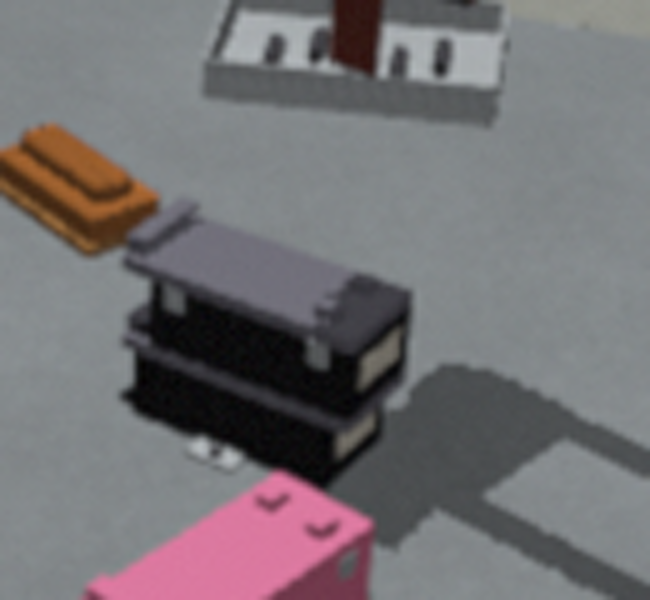

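View pics/wf.png

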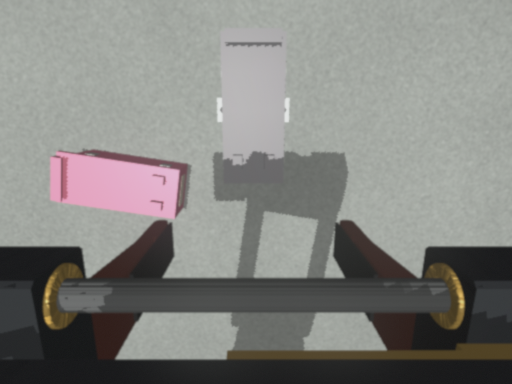

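The views show the case flat on the lower one: lid at 0.0994 m against about 0.0494 m for the lid below, and level. Handing in.

```bash
python3 -c "
from h import *
print(r.read_state()['time_s'],r.finish_job())"
```

```text
the job is handed in; nothing more can be done
14.5667 None
```

The loose case is on the bottom case, released and locked down as far as my checks show, and the job was handed in at 14.6 s. No verdict is reported, so this rests on my own measurements.

**What I did:** I gripped the case 21 mm behind its centre and loosened the grip until it hung tongue-down at 0.18 rad. I clamped it, carried it over, and felt for the lid (about 7 N). I slid the tongue under the lip until it met the wall at about 10 N. Then I let the case pivot down in lightly closed pads (7 N); the contact peaked at about 15 N as it seated.

**Last checks:**

| Check | Measured |
|---|---|
| Lid height | 0.0994 m, 50 mm above the lid below |
| Tilt | under 0.001 rad |
| Yaw difference from bottom case | about 0.002 rad |
| Offset from the measured lid position | 0.8 mm along, 0.3 mm across |
| Offset along x from bottom-case datum (its lid sits about 12 mm back) | about -12 mm, limit ±20 mm |
| Pad and polish bottle | in place by depth reading |

**What failed or disagreed:**
- **First grasp:** the fingers closed on top of the lid. Depth pictures showed the finger tips about 36 mm behind the reported tool point. I backed off, found the case had not moved, and regrasped using the measured tips.
- **Sander:** its last top-view reading was blocked by the arm, so I checked it only by eye in the side view, where it looked unmoved.

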